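# Sort amplifier knobs into the colour-marked parts drawers

### The arm

A 6-joint arm with a two-finger parallel gripper is mounted at the origin on the work surface. World frame = base frame: x ahead of the robot, y to its left, z up, the work surface at z = 0. Lengths are in m, angles in rad, forces in N, time in s.
With the tool pointing down it reaches from about 0.35 to 1 m from the base axis. Payload 7.1 kg.
Tool frame: the origin (TCP) lies midway between the tips of the shut fingers; the grasp point (between the pads) lies behind it (r.grip_depth is the z of the grasp point in the tool frame, in m); z points along the fingers, y is the line along which they close (so a half turn about z gives the same grasp; the last joint's range is limited). The gripper opens to 85 mm and grips with 20 to 120 N. Pads are 22 mm wide; open, the fingers measure 114 mm over their backs; the gripper's body (76 mm by 85 mm) begins 54 mm behind the grasp point. The pads swing forward as they close: fully open they stand 13 mm farther back than shut.
Start: joints at [-1.193, 0.423, 1.63, -0, 1.089, -0.019], TCP at [0.242, -0.576, 0.231] pointing down, gripper open.
Joint ranges: [-3, 3], [-0.9, 2.11], [0.09, 2.58], [-1.31, 4.45], [0.11, 2.69], [-2.54, 2.54]. Speed limits (rad/s): [2.39, 2.39, 3.01, 3.14, 3.14, 3.14].

### API

Orientations are given as a unit quaternion [w, x, y, z].
In Python, from plant import r gives the robot as it stands.
- The arm moves only by the tool servo_tool, never from a script. Its argument "targets" is a list of rows, each a list of 3 entries, a list of its own where there are three numbers: the turn, a rotation vector about the tool's x, y, z each as a share of 0.08 rad, from -1 to 1, then the shift along the tool's x, y, z each as a share of 0.03 m, from -1 to 1, then the opening, from 0 (shut) to 1 (fully open). In form: [[[ax, ay, az], [x, y, z], gripper], ...]. A call has 1 to 10 rows; each row shifts and turns the commanded pose from where the row before left it, along the tool's axes as they then stand; what a row does not reach is not made up. A row lasts 1/10 s, in which the tool goes at most 50 mm and 8.59 degrees, less where a joint would pass 70% of its speed; a pose out of reach is approached as far as the arm can. A call with a number of a shift or a turn outside -1 to 1 is refused whole. A call with a gripper value outside its range is refused whole. The fingers move at their own pace and stop on an object; "squeeze" is the grip in N (left out, the last holds). Time passes only in rows, so rows that do not move let the fingers close. It gives the time, the measured TCP pose, the force, the opening and the grip force at its end, in the units of the state.
- r.sense(): the state, without advancing time (a new reading comes with each control period).
- r.grab_frame(name): name is "scene" or "side" or "wrist"; returns a dict with "frame" (400x640x3 uint8, red, green, blue), "K" (3x3 intrinsics, pixels), "dist_coeffs" ([k1, k2, p1, p2, k3] as OpenCV has them; the pictures are not rectified), "R" (3x3) and "t" (3): a world point X has camera coordinates R X + t. Camera axes: x right, y down, z forward; pixel columns grow to the right and rows downward; lengths in m; the calibration is good to about 2 mm. A picture is of the moment at which its call begins. There is no depth.
- r.hand_in(): hands the job in; it is judged then, once.
Trained networks look in a picture, given as the dict that the camera call returned (one of the last four; its "shot" number tells which), for a name from the list of things; names that differ only in an ending like _2 or _b are one class to them, and where a whole thing is asked for, a point or a joint stands for the part that bears it (a point fixed in the world has none). Each returns a list of dicts, best first, with "confidence" (0 to 1); they miss things now and then, are a little off and sometimes report something else, mostly with a low value. They report only what shows in the picture. A call takes as long as a camera call. They do not tell look-alikes from the thing itself.
- r.search_frame(picture, label): "extent" ([centre column, centre row, width, height] in pixels, round what is visible of it).
- r.masks_of(picture, label): "pixels" (400x640 bool, what is visible of it) and "extent" ([centre column, centre row, width, height] in pixels, round what is visible of it).
The state is a dict: "t": time; "qpos": joint angles; "joint_vel": joint speeds; "joint_efforts": joint torques, N m; "ee_pos": TCP position; "tool_rot": TCP orientation; "force": force on the tool from outside, world axes, zero at the start; "torque": the same for the moment, N m; "opening": opening from 0.0 (shut) to 1.0 (fully open); "finger_force": force on a finger pad.
Only numpy, scipy, OpenCV 4.12 (cv2) and the standard library are available. Lean on these libraries where they do the work, as an engineer would, in place of code of your own. Each camera call takes 0.05 s, during which the arm holds its last target. There are 200 camera calls.

### The job

Put the two blue knobs in the drawer with the blue front, one in each of its two cells, and the yellow knob in either cell of the drawer with the yellow front, and set each one down standing upright on its round foot. Push both drawers fully shut, gently, without slamming them, so that the knobs stay standing. Leave the mug, the screwdriver and the jar where they are.

Things in the scene. Friction and masses are not known exactly. Their poses are not given: they have to be found in the camera images.
- blue_knob1: blue plastic pointer knob off an amplifier, 35 g on average, standing upright on its round foot on the red mat (mat 3 mm thick): foot 40 mm across and 8 mm high, carrying a straight grip bar 46 mm long (along the knob's x), 15 mm wide (along y), from 8 to 29 mm above the underside, with a white pointer line on top towards +x. Origin: centre of the underside; z up. The two blue knobs are alike
- blue_knob2: blue plastic pointer knob off an amplifier, 35 g on average, standing upright on its round foot on the red mat (mat 3 mm thick): foot 40 mm across and 8 mm high, carrying a straight grip bar 46 mm long (along the knob's x), 15 mm wide (along y), from 8 to 29 mm above the underside, with a white pointer line on top towards +x. Origin: centre of the underside; z up. The two blue knobs are alike
- yellow_knob: yellow plastic pointer knob off an amplifier, 35 g on average, standing upright on its round foot on the red mat (mat 3 mm thick): foot 40 mm across and 8 mm high, carrying a straight grip bar 46 mm long (along the knob's x), 15 mm wide (along y), from 8 to 29 mm above the underside, with a white pointer line on top towards +x. Origin: centre of the underside; z up
- blue_unit: grey plastic shell of the blue one-drawer parts unit, fixed to the table, 175 mm deep (x) x 130 wide (y) x 66 high, 4 mm walls, blue square on its roof. Origin: middle of its open front face, at table height; x points into the unit, so the drawer opens along -x and shuts along +x. The unit stands turned by up to 0.15 rad
- blue_drawer (a joint): drawer with a blue front in the blue unit: opening in m, 0 = fully shut, 0.16 = fully out; starts 0.14 to 0.16. Slides with about 1.5 N of friction and stays where it is left. Front panel 130 mm wide, 6 mm thick, its outer face 6 mm before the shell when shut, top 64 mm above the table.
- blue_front_cell (a point): centre of the floor of the front cell of the blue drawer (nearest the drawer front), 10 mm above the table; the cell is 66 mm (x) x 112 mm (y), its side and end walls rise to 57 mm above the table, the 3 mm divider between the two cells to 42 mm; moves with the drawer, axes as the unit's (x towards shut)
- blue_back_cell (a point): centre of the floor of the back cell of the blue drawer (nearest the shell), 10 mm above the table; the cell is 66 mm (x) x 112 mm (y), its side and end walls rise to 57 mm above the table, the 3 mm divider between the two cells to 42 mm; moves with the drawer, axes as the unit's (x towards shut)
- blue_lip (a point): middle of the outer edge of the finger lip at the blue drawer's front, 53 mm above the table; the lip sticks out 12 mm from the panel, is 50 mm wide (y) and 6 mm thick (50 to 56 mm above the table); moves with the drawer, axes as the unit's
- yellow_unit: grey plastic shell of the yellow one-drawer parts unit, fixed to the table, 175 mm deep (x) x 130 wide (y) x 66 high, 4 mm walls, yellow square on its roof. Origin: middle of its open front face, at table height; x points into the unit, so the drawer opens along -x and shuts along +x. The unit stands turned by up to 0.15 rad
- yellow_drawer (a joint): drawer with a yellow front in the yellow unit: opening in m, 0 = fully shut, 0.16 = fully out; starts 0.14 to 0.16. Slides with about 1.5 N of friction and stays where it is left. Front panel 130 mm wide, 6 mm thick, its outer face 6 mm before the shell when shut, top 64 mm above the table.
- yellow_front_cell (a point): centre of the floor of the front cell of the yellow drawer (nearest the drawer front), 10 mm above the table; the cell is 66 mm (x) x 112 mm (y), its side and end walls rise to 57 mm above the table, the 3 mm divider between the two cells to 42 mm; moves with the drawer, axes as the unit's (x towards shut)
- yellow_back_cell (a point): centre of the floor of the back cell of the yellow drawer (nearest the shell), 10 mm above the table; the cell is 66 mm (x) x 112 mm (y), its side and end walls rise to 57 mm above the table, the 3 mm divider between the two cells to 42 mm; moves with the drawer, axes as the unit's (x towards shut)
- yellow_lip (a point): middle of the outer edge of the finger lip at the yellow drawer's front, 53 mm above the table; the lip sticks out 12 mm from the panel, is 50 mm wide (y) and 6 mm thick (50 to 56 mm above the table); moves with the drawer, axes as the unit's
- mug: bystander: white mug, rim 76 mm across, 75 mm high, handle towards its +y. Origin: centre of the underside
- screwdriver: bystander: screwdriver, about 200 mm long, lying along its x. Origin: underside, near mid-length
- jar: bystander: amber jar, 48 mm across, 65 mm high. Origin: centre of the underside
Not all that is in view belongs to the job. What is shaped like the yellow_unit but red is not meant.

How it is judged:
At the end, for the whole second after the job is handed in: The two blue knobs stand in the blue drawer, one in each cell, and the yellow knob in either cell of the yellow drawer; every knob is at rest and upright within 0.2 rad, its foot on the cell floor (within 8 mm); both drawers are shut to within 6 mm ((((x of blue_knob1 in the frame of blue_front_cell between -0.034 and 0.034 m and y of blue_knob1 in the frame of blue_front_cell between -0.056 and 0.056 m and z of blue_knob1 in the frame of blue_front_cell between -0.006 and 0.008 m) and (x of blue_knob2 in the frame of blue_back_cell between -0.034 and 0.034 m and y of blue_knob2 in the frame of blue_back_cell between -0.056 and 0.056 m and z of blue_knob2 in the frame of blue_back_cell between -0.006 and 0.008 m)) or ((x of blue_knob1 in the frame of blue_back_cell between -0.034 and 0.034 m and y of blue_knob1 in the frame of blue_back_cell between -0.056 and 0.056 m and z of blue_knob1 in the frame of blue_back_cell between -0.006 and 0.008 m) and (x of blue_knob2 in the frame of blue_front_cell between -0.034 and 0.034 m and y of blue_knob2 in the frame of blue_front_cell between -0.056 and 0.056 m and z of blue_knob2 in the frame of blue_front_cell between -0.006 and 0.008 m))) and ((x of yellow_knob in the frame of yellow_front_cell between -0.034 and 0.034 m and y of yellow_knob in the frame of yellow_front_cell between -0.056 and 0.056 m and z of yellow_knob in the frame of yellow_front_cell between -0.006 and 0.008 m) or (x of yellow_knob in the frame of yellow_back_cell between -0.034 and 0.034 m and y of yellow_knob in the frame of yellow_back_cell between -0.056 and 0.056 m and z of yellow_knob in the frame of yellow_back_cell between -0.006 and 0.008 m)) and angle between each of blue_knob1, blue_knob2, yellow_knob's own z axis and vertical below 0.2 rad and linear speed of each of blue_knob1, blue_knob2, yellow_knob below 0.02 m/s and value of joint each of blue_drawer, yellow_drawer below 0.006 m); the robot touches nothing.
It fails at once if the mug was moved more than 30 mm (distance of mug from where it was at the start of the episode above 0.03 m).
It fails at once if the screwdriver was moved more than 30 mm (distance of screwdriver from where it was at the start of the episode above 0.03 m).
It fails at once if the jar was moved more than 30 mm (distance of jar from where it was at the start of the episode above 0.03 m).
It fails at once if the blue drawer was slammed (shutting faster than 0.5 m/s) (velocity of joint blue_drawer below -0.5 m/s).
It fails at once if the yellow drawer was slammed (shutting faster than 0.5 m/s) (velocity of joint yellow_drawer below -0.5 m/s).
It also fails if it takes over 72 s, if anything falls off the work surface, if the arm or the gripper's body presses on something with over 40 N, if the wrist force passes 120 N, or if a joint passes its speed limit or range.

## Working session

There is one attempt and no reset: what is moved stays moved. The work goes in short steps, Python scripts to look and compute and a tool call to move; the robot and the scene stay as the last step left them, time stands still between calls to the robot, and variables do not carry over. Pictures are saved under pics/ and viewed, at most 10 in all, crops included, and the job is handed in when it is done.

Besides the shell and the picture viewer there is one more tool, called after "Call:" by a JSON object that holds its "name" and its "arguments", one argument or row to a line. servo_tool: Moves the arm, as the interface text tells. Shift numbers are shares of 0.03 m and turn numbers shares of 0.08 rad, none past 1 either way. Its arguments: {"type":"object","properties":{"targets":{"type":"array","items":{"type":"array"}},"squeeze":{"type":"number"}},"required":["targets"]}

```bash
mkdir -p pics; ls; python3 - <<'E'
from plant import r
import cv2
s=r.sense();print(s, r.grip_depth)
for n in("scene","side"):
    p=r.grab_frame(n);cv2.imwrite(f"pics/{n}0.png",p["frame"][:,:,::-1]);print(n,p["K"],p["dist_coeffs"],p["R"],p["t"])
    for l in("blue_knob1","yellow_knob","blue_unit","yellow_unit","blue_lip","yellow_lip","mug","screwdriver","jar"):
        print(l,[([round(x) for x in d["extent"]],round(d["confidence"],2)) for d in r.search_frame(p,l)])
E
```

```text
pics
{'t': 0.0, 'qpos': array([-1.19298555e+00,  4.23831676e-01,  1.63069800e+00,  3.10705311e-05,
        1.08861290e+00, -1.90205015e-02]), 'joint_vel': array([-0.00148241, -0.00080184, -0.00066902,  0.00028434,  0.00110765,
       -0.00059961]), 'joint_efforts': array([-3.08618226e-03, -5.57389569e+01, -2.81744045e+01, -8.23731057e-05,
        7.36669841e-03, -1.26518606e-05]), 'ee_pos': array([ 0.24137626, -0.5759082 ,  0.23054828]), 'tool_rot': array([-7.64978177e-04,  9.80381239e-01,  1.97109172e-01, -1.24741927e-04]), 'force': array([ 0.15224144,  0.41693442, -0.23261186]), 'torque': array([-0.00468326, -0.06118167,  0.01745992]), 'finger_force': 0.0, 'opening': 0.9979168459496772} -0.0187
scene [[436.81042825   0.         321.09423235]
 [  0.         436.81042825 204.18415066]
 [  0.           0.           1.        ]] [0.01686719 0.         0.         0.         0.        ] [[-0.47311185  0.8809699  -0.00756324]
 [ 0.48742514  0.25459395 -0.83522371]
 [-0.7338814  -0.39884075 -0.5498583 ]] [ 0.20123544 -0.15333449  1.55671547]
blue_knob1 [([216, 214, 17, 15], 0.62), ([231, 1
[... 522 characters left out ...]
 0.         433.32247955 193.01397545]
 [  0.           0.           1.        ]] [-0.04421552  0.          0.          0.          0.        ] [[-0.91111998 -0.41213528 -0.00221222]
 [-0.25868568  0.57604644 -0.77540455]
 [ 0.32084591 -0.70591431 -0.63146092]] [0.3964591  0.17873882 1.31168222]
blue_knob1 [([351, 163, 12, 15], 0.67)]
yellow_knob []
blue_unit [([216, 248, 120, 76], 0.66)]
yellow_unit [([406, 176, 45, 47], 0.82), ([262, 201, 109, 61], 0.7)]
blue_lip [([241, 259, 76, 59], 0.84)]
yellow_lip [([286, 209, 63, 43], 0.84)]
mug [([290, 156, 24, 28], 0.77), ([229, 308, 67, 24], 0.67)]
screwdriver [([230, 307, 68, 22], 0.76)]
jar [([357, 138, 14, 15], 0.56), ([286, 209, 67, 45], 0.2)]
```

View pics/scene0.png

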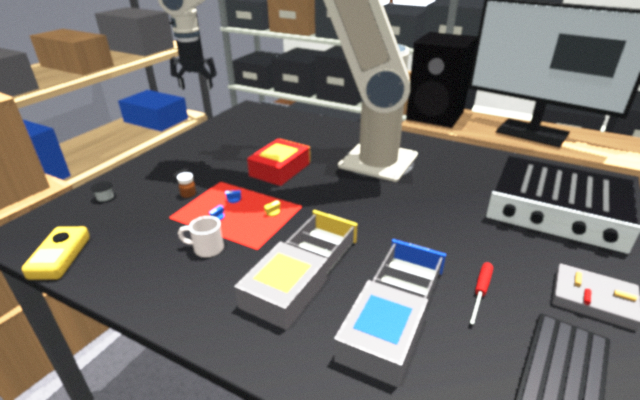

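View pics/side0.png

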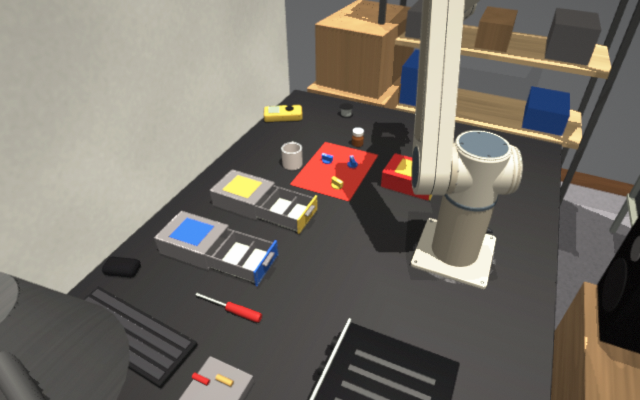

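The pictures show the three knobs on the mat: blue at scene (233,196) and (216,212), yellow at (272,208). The blue unit is at scene (390,315) and the yellow unit at (296,272), both with the drawers open towards the robot. The red box at scene (280,160) with yellow on it is the look-alike. The knob-like bits on the grey tray at (600,290) aren't part of the job.

```bash
cat > h.py <<'E'
import numpy as np, cv2
from plant import r
from scipy.spatial.transform import Rotation as Ro
def ray(p,uv,z):
    uv=np.asarray(uv,float).reshape(-1,1,2)
    n=cv2.undistortPoints(uv,np.array(p["K"]),np.array(p["dist_coeffs"])).reshape(-1,2)
    R=np.array(p["R"]);d=np.c_[n,np.ones(len(n))]@R;c=-R.T@np.array(p["t"])
    return c+d*((z-c[2])/d[:,2])[:,None]
def mask(p,col):
    h=cv2.cvtColor(p["frame"],cv2.COLOR_RGB2HSV)
    lo,hi={"blue":((100,120,50),(128,255,255)),"yellow":((20,120,70),(35,255,255))}[col]
    return cv2.inRange(h,lo,hi)
def blobs(p,col,z,amin=30):
    m=mask(p,col);n,l,s,c=cv2.connectedComponentsWithStats(m)
    out=[]
    for i in range(1,n):
        if s[i,4]<amin: continue
        v,u=np.where(l==i);X=ray(p,np.c_[u,v],z)[:,:2].astype(np.float32)
        out.append((s[i,4],c[i],X))
    return out
def tool(dw):   # world shift -> shares of tool axes
    q=r.sense()["tool_rot"];return (Ro.from_quat(np.roll(q,-1)).inv().apply(dw)/.03)
E
python3 - <<'E'
from h import *
np.set_printoptions(precision=3,suppress=True)
for n in("scene","side","wrist"):
    p=r.grab_frame(n)
    if n=="wrist":
        cv2.imwrite("pics/w0.png",p["frame"][:,:,::-1]); R=np.array(p["R"]);print(R,-R.T@p["t"],p["K"])
    for c in("blue","yellow"):
        for a,ce,X in blobs(p,c,0.02,20):
            print(n,c,a,ce,X.mean(0), cv2.minAreaRect(X))
E
```

```text
scene blue 2000 [153.147 109.192] [ 0.032 -1.056] ((0.020864158868789673, -1.0675288438796997), (0.43890032172203064, 0.3298751413822174), 87.87715911865234)
scene blue 1288 [ 47.304 148.873] [ 0.501 -1.105] ((0.4795471131801605, -1.1367361545562744), (0.6291268467903137, 0.08263381570577621), 64.2118148803711)
scene blue 117 [233.641 196.179] [ 0.45  -0.289] ((0.45032986998558044, -0.2911355197429657), (0.058942761272192, 0.03636657074093819), 37.15651321411133)
scene blue 78 [218.436 212.846] [ 0.542 -0.272] ((0.544284999370575, -0.277153879404068), (0.05825217813253403, 0.030913712456822395), 38.972286224365234)
scene blue 902 [417.993 254.237] [0.454 0.291] ((0.45969757437705994, 0.2862698435783386), (0.08512331545352936, 0.14831756055355072), 1.8188855648040771)
scene yellow 144 [276.236 153.319] [ 0.147 -0.332] ((0.13330510258674622, -0.3316611349582672), (0.10561638325452805, 0.1166856661438942), 88.6756362915039)
scene yellow 123 [272.187 209.252] [ 0.455 -0.145] ((0.453088641166687, -0.14913912117481232), (0.0666111409664154, 0.04395400732755661), 32.84110641479492)
scene ye
[... 2593 characters left out ...]
 318.915]
 [  0.    306.532 200.907]
 [  0.      0.      1.   ]]
wrist blue 52 [637.019 214.365] [ 0.356 -0.99 ] ((0.3560524582862854, -0.9881669282913208), (0.018099572509527206, 0.009096812456846237), 42.09795379638672)
wrist blue 79 [501.759 395.962] [ 0.017 -0.994] ((0.019617769867181778, -0.9949314594268799), (0.018082279711961746, 0.022927016019821167), 18.263877868652344)
wrist yellow 7770 [38.477 92.862] [ 0.204 -0.239] ((0.20086786150932312, -0.23577868938446045), (0.10454710572957993, 0.11653731018304825), 87.65679931640625)
wrist yellow 452 [ 53.175 183.896] [ 0.101 -0.274] ((0.10151147842407227, -0.2757604122161865), (0.030504539608955383, 0.1499403864145279), 11.172904968261719)
```

View pics/w0.png

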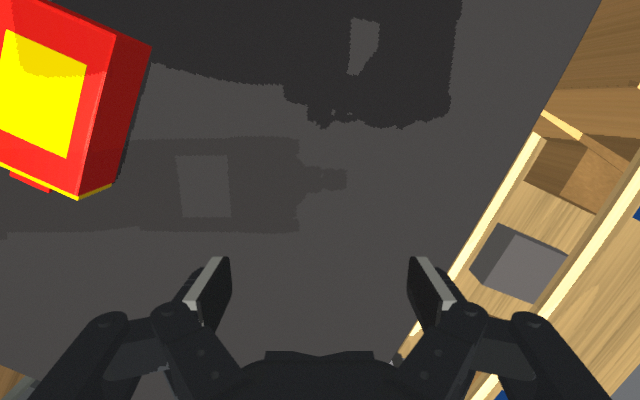

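```bash
cat >> h.py <<'E'
def plan(*wps):  # waypoints (x,y,z,yaw,grip); prints rows
    s=r.sense();P=np.array(s["ee_pos"]);M=Ro.from_quat(np.roll(s["tool_rot"],-1)).as_matrix();a=np.arctan2(M[1,0],M[0,0])
    for *T,ya,g in wps:
        d=np.array(T)-P;da=(ya-a+np.pi/2)%np.pi-np.pi/2
        n=int(max(np.ceil(np.linalg.norm(d)/.03),np.ceil(abs(da)/.08),1))
        rows=[]
        for i in range(n):
            c,s_=np.cos(a),np.sin(a)
            sh=np.array([c*d[0]+s_*d[1],s_*d[0]-c*d[1],-d[2]])/n/.03
            rows.append(f"[[0,0,{-da/n/.08:.2f}],[{sh[0]:.2f},{sh[1]:.2f},{sh[2]:.2f}],{g}]");a+=da/n
        P=np.array(T);print(n,",".join(rows))
E
python3 -c "
from h import *
plan((.5,-.23,.22,0,1))"
```

```text
15 [[0,0,0.33],[0.83,-0.49,0.03],1],[[0,0,0.33],[0.81,-0.51,0.03],1],[[0,0,0.33],[0.80,-0.53,0.03],1],[[0,0,0.33],[0.79,-0.55,0.03],1],[[0,0,0.33],[0.77,-0.57,0.03],1],[[0,0,0.33],[0.76,-0.59,0.03],1],[[0,0,0.33],[0.74,-0.61,0.03],1],[[0,0,0.33],[0.72,-0.63,0.03],1],[[0,0,0.33],[0.71,-0.65,0.03],1],[[0,0,0.33],[0.69,-0.67,0.03],1],[[0,0,0.33],[0.67,-0.69,0.03],1],[[0,0,0.33],[0.65,-0.70,0.03],1],[[0,0,0.33],[0.63,-0.72,0.03],1],[[0,0,0.33],[0.61,-0.74,0.03],1],[[0,0,0.33],[0.59,-0.75,0.03],1]
```

Call:
{"name": "servo_tool", "arguments": {
  "targets": [
    [[0, 0, 0.33], [0.83, -0.49, 0.03], 1],
    [[0, 0, 0.33], [0.81, -0.51, 0.03], 1],
    [[0, 0, 0.33], [0.8, -0.53, 0.03], 1],
    [[0, 0, 0.33], [0.79, -0.55, 0.03], 1],
    [[0, 0, 0.33], [0.77, -0.57, 0.03], 1],
    [[0, 0, 0.33], [0.76, -0.59, 0.03], 1],
    [[0, 0, 0.33], [0.74, -0.61, 0.03], 1],
    [[0, 0, 0.33], [0.72, -0.63, 0.03], 1]
  ]
}}

```text
t: 1.95
ee_pos: [0.3802, -0.391, 0.2242]
tool_rot: [0.0, 0.996, 0.092, 0.0]
force: [-0.4, 1.1, 0.4]
opening: 0.999
finger_force: 0.0
```

Call:
{"name": "servo_tool", "arguments": {
  "targets": [
    [[0, 0, 0.33], [0.71, -0.65, 0.03], 1],
    [[0, 0, 0.33], [0.69, -0.67, 0.03], 1],
    [[0, 0, 0.33], [0.67, -0.69, 0.03], 1],
    [[0, 0, 0.33], [0.65, -0.7, 0.03], 1],
    [[0, 0, 0.33], [0.63, -0.72, 0.03], 1],
    [[0, 0, 0.33], [0.61, -0.74, 0.03], 1],
    [[0, 0, 0.33], [0.59, -0.75, 0.03], 1],
    [[0, 0, 0], [0, 0, 0], 1]
  ]
}}

```text
t: 2.75
ee_pos: [0.5014, -0.2282, 0.2179]
tool_rot: [-0.0, 1.0, 0.002, 0.0]
force: [-0.8, -0.8, -0.5]
opening: 1.003
finger_force: 0.0
```

```bash
python3 - <<'E'
from h import *
np.set_printoptions(precision=3,suppress=True)
s=r.sense();print(s["t"],s["ee_pos"],s["tool_rot"])
p=r.grab_frame("wrist");cv2.imwrite("pics/w1.png",p["frame"][:,:,::-1])
for c in("blue","yellow"):
    for a,ce,X in blobs(p,c,0.032,60):
        print(c,a,ce,X.mean(0), cv2.minAreaRect(X))
E
```

```text
2.75 [ 0.501 -0.228  0.218] [-0.     1.     0.002  0.   ]
blue 975 [363.132 136.756] [ 0.546 -0.275] ((0.5474815368652344, -0.2749541103839874), (0.03604421764612198, 0.044971972703933716), 64.38804626464844)
blue 835 [372.247 217.811] [ 0.455 -0.29 ] ((0.45498907566070557, -0.28986644744873047), (0.037312768399715424, 0.04468970373272896), 35.410884857177734)
yellow 1096 [26.146  9.518] [0.679 0.072] ((0.6780586242675781, 0.07142394781112671), (0.06616152822971344, 0.020675040781497955), 84.5905532836914)
yellow 859 [254.831 215.148] [ 0.457 -0.155] ((0.45329707860946655, -0.15552055835723877), (0.035757895559072495, 0.0497986376285553), 87.45240783691406)
yellow 2020 [ 69.439 211.29 ] [0.461 0.07 ] ((0.4612428843975067, 0.07009892910718918), (0.027530347928404808, 0.18487009406089783), 0.1592196822166443)
```

View pics/w1.png

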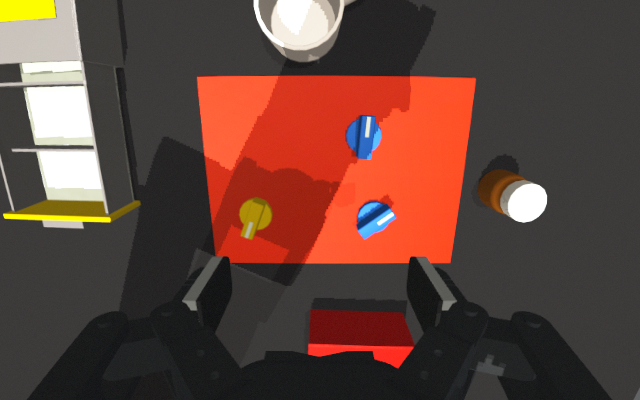

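The wrist view shows the blue knobs at (364,137) and (374,218) and the yellow knob at (255,216), all upright on the mat. The yellow drawer front is at (70,212) and the red look-alike is at the bottom (360,335). Next I'll fit the poses.

```bash
cat >> h.py <<'E'
def proj(p,X):
    return cv2.projectPoints(np.asarray(X,float),cv2.Rodrigues(np.array(p["R"]))[0],np.array(p["t"],float),np.array(p["K"]),np.array(p["dist_coeffs"]))[0].reshape(-1,2)
def fitknob(p,col,uv,z0,S=4):
    from scipy.optimize import minimize
    hsv=cv2.cvtColor(p["frame"],cv2.COLOR_RGB2HSV);m=cv2.morphologyEx(mask(p,col),cv2.MORPH_CLOSE,np.ones((7,7)))
    n,l,s,c=cv2.connectedComponentsWithStats(m);i=1+np.argmin(np.linalg.norm(c[1:]-uv,axis=1))
    x0,y0=s[i,0]-12,s[i,1]-12;w,h=s[i,2]+24,s[i,3]+24
    m=cv2.resize((l==i).astype(np.uint8)[max(y0,0):y0+h,max(x0,0):x0+w],None,fx=S,fy=S,interpolation=cv2.INTER_NEAREST)
    o=np.array([max(x0,0),max(y0,0)])
    t=np.linspace(0,2*np.pi,40);foot=np.vstack([np.c_[.02*np.cos(t),.02*np.sin(t),0*t+z] for z in(0,.008)])
    bar=np.array([[a,b,z] for a in(-.023,.023) for b in(-.0075,.0075) for z in(.008,.029)])
    def img(q):
        R=Ro.from_euler("z",q[2]).as_matrix();im=np.zeros_like(m)
        for B in(foot,bar):
            P=(proj(p,B@R.T+[q[0]/100,q[1]/100,z0])-o+.5)*S
            cv2.fillConvexPoly(im,cv2.convexHull(np.round(P).astype(np.int32)),1)
        return im
    f=lambda q:1-(img(q)&m).sum()/(img(q)|m).sum()
    g=ray(p,[c[i]],z0+.012)[0][:2]*100
    best=min((minimize(f,[*g,a],method="Nelder-Mead",options=dict(initial_simplex=[[*g,a],[g[0]+.4,g[1],a],[g[0],g[1]+.4,a],[*g,a+.3]])) for a in np.arange(0,3.14,.4)),key=lambda o:o.fun)
    # white line
    v,u=np.where((l==i)&(hsv[:,:,1]<110)&(hsv[:,:,2]>120));yw=None
    if len(u)>8:
        X=ray(p,np.c_[u,v],z0+.029)[:,:2];d=np.linalg.svd(X-X.mean(0))[2][0];yw=(np.arctan2(d[1],d[0]),len(u),X.mean(0))
    return best.x[:2]/100,best.x[2]%np.pi,best.fun,yw
E
python3 - <<'E'
from h import *
np.set_printoptions(precision=4,suppress=True)
p=r.grab_frame("wrist")
for c,uv in(("blue",(363,137)),("blue",(372,218)),("yellow",(255,215))): print(c,fitknob(p,c,uv,.003))
E
```

```text
blue (array([ 0.5461, -0.2782]), np.float64(3.0793044704255683), np.float64(0.09227614490772384), (np.float64(3.0864611650368206), 93, array([ 0.5567, -0.2792])))
blue (array([ 0.4462, -0.2955]), np.float64(2.2041036892112214), np.float64(0.12220104811815147), (np.float64(2.2357884175855895), 81, array([ 0.4536, -0.3041])))
yellow (array([ 0.45, -0.15]), np.float64(2.733103486486888), np.float64(0.09375956886520909), (np.float64(2.750330817228422), 55, array([ 0.4404, -0.1465])))
```

```bash
python3 -c "
from h import *
plan((.546,-.278,.06,-.06,.5),(.546,-.278,.015,-.06,.5))"
```

```text
6 [[0,0,0.13],[0.26,0.27,0.88],0.5],[[0,0,0.13],[0.26,0.26,0.88],0.5],[[0,0,0.13],[0.26,0.26,0.88],0.5],[[0,0,0.13],[0.26,0.26,0.88],0.5],[[0,0,0.13],[0.27,0.26,0.88],0.5],[[0,0,0.13],[0.27,0.25,0.88],0.5]
2 [[0,0,-0.00],[0.00,-0.00,0.75],0.5],[[0,0,-0.00],[0.00,-0.00,0.75],0.5]
```

Call:
{"name": "servo_tool", "arguments": {
  "targets": [
    [[0, 0, 0.13], [0.26, 0.27, 0.88], 0.5],
    [[0, 0, 0.13], [0.26, 0.26, 0.88], 0.5],
    [[0, 0, 0.13], [0.26, 0.26, 0.88], 0.5],
    [[0, 0, 0.13], [0.26, 0.26, 0.88], 0.5],
    [[0, 0, 0.13], [0.27, 0.26, 0.88], 0.5],
    [[0, 0, 0.13], [0.27, 0.25, 0.88], 0.5],
    [[0, 0, 0], [0, 0, 0.5], 0.5],
    [[0, 0, 0], [0, 0, 0.5], 0.5],
    [[0, 0, 0], [0, 0, 0.5], 0.5],
    [[0, 0, 0], [0, 0, 0], 0.5]
  ],
  "squeeze": 25
}}

```text
t: 3.85
ee_pos: [0.5445, -0.2777, 0.0128]
tool_rot: [-0.001, 1.0, -0.031, -0.001]
force: [-0.2, 0.7, 0.1]
opening: 0.5
finger_force: 0.0
```

Call:
{"name": "servo_tool", "arguments": {
  "targets": [
    [[0, 0, 0], [0, 0, 0], 0],
    [[0, 0, 0], [0, 0, 0], 0],
    [[0, 0, 0], [0, 0, 0], 0],
    [[0, 0, 0], [0, 0, 0], 0],
    [[0, 0, 0], [0, 0, 0], 0],
    [[0, 0, 0], [0, 0, 0], 0]
  ]
}}

```text
t: 4.45
ee_pos: [0.5466, -0.2786, 0.0155]
tool_rot: [0.0, 1.0, -0.031, 0.001]
force: [-0.4, 0.1, 5.9]
opening: 0.168
finger_force: 26.5
```

Call:
{"name": "servo_tool", "arguments": {
  "targets": [
    [[0, 0, 0], [0, 0, -0.3], 0],
    [[0, 0, 0], [0, 0, -0.9], 0],
    [[0, 0, 0], [0, 0, -1], 0],
    [[0, 0, 0], [0, 0, -1], 0],
    [[0, 0, 0], [0, 0, -1], 0],
    [[0, 0, 0], [0, 0, -1], 0],
    [[0, 0, 0], [0, 0, -1], 0],
    [[0, 0, 0], [0, 0, -1], 0]
  ]
}}

```text
t: 5.25
ee_pos: [0.5456, -0.2782, 0.2322]
tool_rot: [0.0, 1.0, -0.031, 0.0]
force: [-0.8, 1.2, -0.2]
opening: 0.167
finger_force: 25.6
```

Call:
{"name": "servo_tool", "arguments": {
  "targets": [
    [[0, 0, 0], [-0.15, -1, 0], 0],
    [[0, 0, 0], [-0.15, -1, 0], 0],
    [[0, 0, 0], [-0.15, -1, 0], 0],
    [[0, 0, 0], [-0.15, -1, 0], 0],
    [[0, 0, 0], [-0.15, -1, 0], 0],
    [[0, 0, 0], [-0.15, -1, 0], 0],
    [[0, 0, 0], [-0.15, -1, 0], 0],
    [[0, 0, 0], [-0.15, -1, 0], 0],
    [[0, 0, 0], [-0.15, -1, 0], 0],
    [[0, 0, 0], [-0.15, -1, 0], 0]
  ]
}}

```text
t: 6.25
ee_pos: [0.519, 0.025, 0.2309]
tool_rot: [0.0, 1.0, -0.031, 0.0]
force: [0.7, 1.1, -1.2]
opening: 0.169
finger_force: 25.6
```

Call:
{"name": "servo_tool", "arguments": {
  "targets": [
    [[0, 0, -0.3], [-0.15, -1, 0], 0],
    [[0, 0, -0.3], [-0.15, -1, 0], 0],
    [[0, 0, -0.1], [-0.15, -1, 0], 0],
    [[0, 0, 0], [-0.15, -1, 0], 0],
    [[0, 0, 0], [-0.15, -1, 0], 0],
    [[0, 0, 0], [0, 0, 0], 0],
    [[0, 0, 0], [0, 0, 0], 0]
  ]
}}

```text
t: 6.95
ee_pos: [0.5004, 0.1745, 0.2306]
tool_rot: [0.0, 1.0, -0.002, 0.0]
force: [0.7, -0.0, -0.5]
opening: 0.171
finger_force: 25.6
```

```bash
python3 - <<'E'
from h import *
np.set_printoptions(precision=4,suppress=True)
s=r.sense();print(s["t"],s["ee_pos"],s["opening"])
p=r.grab_frame("wrist");cv2.imwrite("pics/w2.png",p["frame"][:,:,::-1])
for c in("blue","yellow"):
    for a,ce,X in blobs(p,c,0.064,100):
        print(c,a,ce,X.mean(0), cv2.minAreaRect(X))
E
```

```text
6.95 [0.5004 0.1745 0.2306] 0.1709416196762372
blue 1847 [213.4337 193.5089] [0.4885 0.2866] ((0.4884609878063202, 0.2901950776576996), (0.02038382552564144, 0.13923576474189758), 2.7282958030700684)
blue 3402 [319.0132 263.5288] [0.4036 0.1746] ((0.39457547664642334, 0.17468436062335968), (0.08098161965608597, 0.1293928623199463), 89.72197723388672)
yellow 1128 [453.4362   5.3351] [0.6667 0.0508] ((0.6653003692626953, 0.05369764193892479), (0.01196661964058876, 0.09160235524177551), 1.860728144645691)
yellow 1039 [569.5082 209.1838] [ 0.4688 -0.1068] ((0.4686090052127838, -0.1052142083644867), (0.04605737328529358, 0.04115636274218559), 68.50446319580078)
yellow 2024 [418.1808 206.9135] [0.4725 0.0674] ((0.47258055210113525, 0.06329195201396942), (0.1385221779346466, 0.02238311432301998), 87.89453125)
yellow 1801 [620.9095 375.4575] [ 0.2078 -0.2691] ((0.21146279573440552, -0.2805996835231781), (0.08792669326066971, 0.10200437903404236), 87.38092041015625)
```

View pics/w2.png

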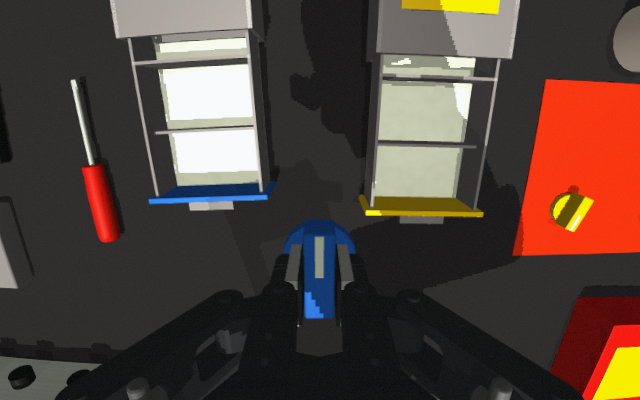

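The wrist view shows the held knob upright between the fingers. The blue drawer front edge runs along (150–267,200) and the yellow one along (362–483,213). Both drawers' cells are empty. Next I'll fit the outer top edges.

```bash
cat >> h.py <<'E'
def panel(p,col,uv):
    m=mask(p,col);n,l,s,c=cv2.connectedComponentsWithStats(m);i=1+np.argmin(np.linalg.norm(c[1:]-uv,axis=1))
    us=np.arange(s[i,0],s[i,0]+s[i,2]);vs=np.array([np.where(l[:,u]==i)[0].max()+.5 for u in us])
    X=ray(p,np.c_[us,vs],.064)[:,:2]
    k=np.ones(len(X),bool)
    for _ in range(6):
        a=np.polyfit(X[k,1],X[k,0],1);e=X[:,0]-np.polyval(a,X[:,1]);k=abs(e)<max(2*np.median(abs(e)),.0012)
    Y=X[k,1];y=(Y.min()+Y.max())/2
    yaw=-np.arctan(a[0]);return np.array([np.polyval(a,y),y]),yaw,(Y.max()-Y.min())/np.cos(yaw),k.mean()
E
python3 - <<'E'
from h import *
np.set_printoptions(precision=4,suppress=True)
p=r.grab_frame("wrist")
for c,uv in(("blue",(213,193)),("yellow",(418,207))):
    o,yaw,w,k=panel(p,c,uv);ex=np.array([np.cos(yaw),np.sin(yaw)])
    print(c,o,yaw,w,k,"front",o+ex*.039,"back",o+ex*.108)
# divider / back-wall check
print(ray(p,[(207,131),(425,146)],.042)[:,:2],ray(p,[(191,63),(440,78)],.057)[:,:2])
E
```

```text
blue [0.4793 0.294 ] 0.034207741097324496 0.13027293534119033 0.9375 front [0.5183 0.2954] back [0.5873 0.2977]
yellow [0.4622 0.06  ] -0.02176864766836999 0.13071182303916307 0.952 front [0.5012 0.0591] back [0.5702 0.0576]
[[0.5521 0.2933]
 [0.5349 0.0584]] [[0.6186 0.2971]
 [0.6035 0.0546]]
```

```bash
python3 -c "
from h import *
plan((.587,.298,.09,.034,0),(.587,.298,.023,.034,0))"
```

```text
7 [[0,0,-0.07],[0.41,-0.59,0.67],0],[[0,0,-0.07],[0.41,-0.59,0.67],0],[[0,0,-0.07],[0.41,-0.59,0.67],0],[[0,0,-0.07],[0.42,-0.59,0.67],0],[[0,0,-0.07],[0.42,-0.59,0.67],0],[[0,0,-0.07],[0.42,-0.58,0.67],0],[[0,0,-0.07],[0.43,-0.58,0.67],0]
3 [[0,0,-0.00],[0.00,0.00,0.74],0],[[0,0,-0.00],[0.00,0.00,0.74],0],[[0,0,-0.00],[0.00,0.00,0.74],0]
```

Call:
{"name": "servo_tool", "arguments": {
  "targets": [
    [[0, 0, -0.07], [0.41, -0.59, 0.67], 0],
    [[0, 0, -0.07], [0.41, -0.59, 0.67], 0],
    [[0, 0, -0.07], [0.41, -0.59, 0.67], 0],
    [[0, 0, -0.07], [0.42, -0.59, 0.67], 0],
    [[0, 0, -0.07], [0.42, -0.59, 0.67], 0],
    [[0, 0, -0.07], [0.42, -0.58, 0.67], 0],
    [[0, 0, -0.07], [0.43, -0.58, 0.67], 0],
    [[0, 0, 0], [0, 0, 0], 0]
  ]
}}

```text
t: 7.85
ee_pos: [0.5872, 0.2983, 0.0869]
tool_rot: [0.001, 1.0, 0.017, -0.001]
force: [0.7, 0.4, -0.7]
opening: 0.165
finger_force: 25.6
```

Call:
{"name": "servo_tool", "arguments": {
  "targets": [
    [[0, 0, 0], [0, 0, 0.8], 0],
    [[0, 0, 0], [0, 0, 0.7], 0],
    [[0, 0, 0], [0, 0, 0.4], 0],
    [[0, 0, 0], [0, 0, 0.2], 0],
    [[0, 0, 0], [0, 0, 0.1], 0],
    [[0, 0, 0], [0, 0, 0], 0]
  ]
}}

```text
t: 8.45
ee_pos: [0.5873, 0.2984, 0.0242]
tool_rot: [-0.0, 1.0, 0.017, 0.0]
force: [-0.2, 0.3, -0.5]
opening: 0.17
finger_force: 25.6
```

Call:
{"name": "servo_tool", "arguments": {
  "targets": [
    [[0, 0, 0], [0, 0, 0.07], 0],
    [[0, 0, 0], [0, 0, 0], 0]
  ]
}}

```text
t: 8.65
ee_pos: [0.5876, 0.2988, 0.0225]
tool_rot: [-0.0, 1.0, 0.017, 0.001]
force: [1.1, 0.8, 0.0]
opening: 0.169
finger_force: 25.7
```

Call:
{"name": "servo_tool", "arguments": {
  "targets": [
    [[0, 0, 0], [0, 0, 0], 0.22],
    [[0, 0, 0], [0, 0, 0], 0.27],
    [[0, 0, 0], [0, 0, 0], 0.35],
    [[0, 0, 0], [0, 0, 0], 0.4],
    [[0, 0, 0], [0, 0, -0.3], 0.4],
    [[0, 0, 0], [0, 0, -0.8], 0.4],
    [[0, 0, 0], [0, 0, -1], 0.4],
    [[0, 0, 0], [0, 0, -1], 0.4],
    [[0, 0, 0], [0, 0, -1], 0.4],
    [[0, 0, 0], [0, 0, -1], 0.4]
  ]
}}

```text
t: 9.65
ee_pos: [0.5869, 0.2985, 0.1766]
tool_rot: [-0.0, 1.0, 0.017, 0.0]
force: [0.1, -0.4, -0.5]
opening: 0.4
finger_force: 0.0
```

```bash
python3 -c "
from h import *
plan((.47,-.21,.2,-.3,1))"
```

```text
18 [[0,0,0.23],[-0.25,0.93,-0.04],1],[[0,0,0.23],[-0.23,0.94,-0.04],1],[[0,0,0.23],[-0.21,0.94,-0.04],1],[[0,0,0.23],[-0.20,0.95,-0.04],1],[[0,0,0.23],[-0.18,0.95,-0.04],1],[[0,0,0.23],[-0.16,0.95,-0.04],1],[[0,0,0.23],[-0.14,0.96,-0.04],1],[[0,0,0.23],[-0.13,0.96,-0.04],1],[[0,0,0.23],[-0.11,0.96,-0.04],1],[[0,0,0.23],[-0.09,0.96,-0.04],1],[[0,0,0.23],[-0.07,0.96,-0.04],1],[[0,0,0.23],[-0.05,0.96,-0.04],1],[[0,0,0.23],[-0.04,0.97,-0.04],1],[[0,0,0.23],[-0.02,0.97,-0.04],1],[[0,0,0.23],[-0.00,0.97,-0.04],1],[[0,0,0.23],[0.02,0.97,-0.04],1],[[0,0,0.23],[0.04,0.97,-0.04],1],[[0,0,0.23],[0.05,0.96,-0.04],1]
```

```bash
python3 - <<'E'
from h import *
p=r.grab_frame("wrist");print(fitknob(p,"blue",proj(p,[[.587,.298,.03]])[0],.01))
plan((.446,-.295,.12,-.906,.5))
E
```

```text
(array([0.58502163, 0.29869786]), np.float64(0.035632276089336834), np.float64(0.06054371142144199), (np.float64(3.1015286591426605), 141, array([0.59709493, 0.29931279])))
21 [[0,0,0.56],[-0.26,0.94,0.10],0.5],[[0,0,0.56],[-0.22,0.95,0.10],0.5],[[0,0,0.56],[-0.17,0.96,0.10],0.5],[[0,0,0.56],[-0.13,0.96,0.10],0.5],[[0,0,0.56],[-0.09,0.97,0.10],0.5],[[0,0,0.56],[-0.05,0.97,0.10],0.5],[[0,0,0.56],[-0.00,0.97,0.10],0.5],[[0,0,0.56],[0.04,0.97,0.10],0.5],[[0,0,0.56],[0.08,0.97,0.10],0.5],[[0,0,0.56],[0.13,0.96,0.10],0.5],[[0,0,0.56],[0.17,0.96,0.10],0.5],[[0,0,0.56],[0.21,0.95,0.10],0.5],[[0,0,0.56],[0.26,0.94,0.10],0.5],[[0,0,0.56],[0.30,0.92,0.10],0.5],[[0,0,0.56],[0.34,0.91,0.10],0.5],[[0,0,0.56],[0.38,0.89,0.10],0.5],[[0,0,0.56],[0.42,0.88,0.10],0.5],[[0,0,0.56],[0.46,0.86,0.10],0.5],[[0,0,0.56],[0.50,0.84,0.10],0.5],[[0,0,0.56],[0.53,0.81,0.10],0.5],[[0,0,0.56],[0.57,0.79,0.10],0.5]
```

Call:
{"name": "servo_tool", "arguments": {
  "targets": [
    [[0, 0, 0.56], [-0.26, 0.94, 0.1], 0.5],
    [[0, 0, 0.56], [-0.22, 0.95, 0.1], 0.5],
    [[0, 0, 0.56], [-0.17, 0.96, 0.1], 0.5],
    [[0, 0, 0.56], [-0.13, 0.96, 0.1], 0.5],
    [[0, 0, 0.56], [-0.09, 0.97, 0.1], 0.5],
    [[0, 0, 0.56], [-0.05, 0.97, 0.1], 0.5],
    [[0, 0, 0.56], [0, 0.97, 0.1], 0.5],
    [[0, 0, 0.56], [0.04, 0.97, 0.1], 0.5],
    [[0, 0, 0.56], [0.08, 0.97, 0.1], 0.5],
    [[0, 0, 0.56], [0.13, 0.96, 0.1], 0.5]
  ]
}}

```text
t: 10.7
ee_pos: [0.5182, 0.014, 0.1451]
tool_rot: [-0.0, 0.978, -0.207, 0.0]
force: [-0.0, -0.3, 0.4]
opening: 0.505
finger_force: 0.0
```

Call:
{"name": "servo_tool", "arguments": {
  "targets": [
    [[0, 0, 0.56], [0.17, 0.96, 0.1], 0.5],
    [[0, 0, 0.56], [0.21, 0.95, 0.1], 0.5],
    [[0, 0, 0.56], [0.26, 0.94, 0.1], 0.5],
    [[0, 0, 0.56], [0.3, 0.92, 0.1], 0.5],
    [[0, 0, 0.56], [0.34, 0.91, 0.1], 0.5],
    [[0, 0, 0.56], [0.38, 0.89, 0.1], 0.5],
    [[0, 0, 0.56], [0.42, 0.88, 0.1], 0.5],
    [[0, 0, 0.56], [0.46, 0.86, 0.1], 0.5],
    [[0, 0, 0.56], [0.5, 0.84, 0.1], 0.5],
    [[0, 0, 0.56], [0.53, 0.81, 0.1], 0.5]
  ]
}}

```text
t: 11.7
ee_pos: [0.4497, -0.2698, 0.1151]
tool_rot: [0.0, 0.908, -0.419, 0.0]
force: [0.7, 0.9, -0.1]
opening: 0.497
finger_force: 0.0
```

Call:
{"name": "servo_tool", "arguments": {
  "targets": [
    [[0, 0, 0.56], [0.57, 0.79, 0.1], 0.5],
    [[0, 0, 0], [0, 0, 0], 0.5]
  ]
}}

```text
t: 11.9
ee_pos: [0.4427, -0.2999, 0.112]
tool_rot: [0.0, 0.898, -0.44, 0.001]
force: [-0.6, -0.0, -0.2]
opening: 0.502
finger_force: 0.0
```

```bash
python3 - <<'E'
from h import *
s=r.sense();print(s["ee_pos"],s["t"])
p=r.grab_frame("wrist");print(fitknob(p,"blue",proj(p,[[.446,-.295,.03]])[0],.003))
plan((.446,-.295,.018,-.906,.5))
E
```

```text
[ 0.44274602 -0.29986382  0.11195234] 11.9
(array([ 0.4468907 , -0.29355632]), np.float64(2.213638480926093), np.float64(0.19040266064853306), (np.float64(2.2381387209619423), 50, array([ 0.45038785, -0.2985932 ])))
4 [[0,0,-0.01],[-0.01,-0.04,0.78],0.5],[[0,0,-0.01],[-0.01,-0.04,0.78],0.5],[[0,0,-0.01],[-0.01,-0.04,0.78],0.5],[[0,0,-0.01],[-0.01,-0.04,0.78],0.5]
```

Call:
{"name": "servo_tool", "arguments": {
  "targets": [
    [[0, 0, 0], [-0.01, -0.04, 0.78], 0.5],
    [[0, 0, 0], [-0.01, -0.04, 0.78], 0.5],
    [[0, 0, 0], [-0.01, -0.04, 0.78], 0.5],
    [[0, 0, 0], [-0.01, -0.04, 0.78], 0.5],
    [[0, 0, 0], [0, 0, 0], 0.5]
  ]
}}

```text
t: 12.45
ee_pos: [0.4447, -0.2909, 0.016]
tool_rot: [-0.0, 0.899, -0.437, -0.002]
force: [-1.2, 0.5, 0.1]
opening: 0.503
finger_force: 0.0
```

Call:
{"name": "servo_tool", "arguments": {
  "targets": [
    [[0, 0, 0], [0, 0, 0], 0],
    [[0, 0, 0], [0, 0, 0], 0],
    [[0, 0, 0], [0, 0, 0], 0],
    [[0, 0, 0], [0, 0, 0], 0],
    [[0, 0, 0], [0, 0, 0], 0],
    [[0, 0, 0], [0, 0, 0], 0]
  ]
}}

```text
t: 13.05
ee_pos: [0.4469, -0.2935, 0.0193]
tool_rot: [0.0, 0.899, -0.438, 0.001]
force: [0.7, 0.6, 8.4]
opening: 0.17
finger_force: 27.6
```

```bash
python3 - <<'E'
from h import *
s=r.sense();print(s["ee_pos"],s["t"],s["opening"])
plan((.446,-.295,.15,-.906,0),(.518,.1,.15,-.2,0),(.518,.296,.1,.034,0))
E
```

```text
[ 0.44692305 -0.29347892  0.01933012] 13.05 0.17010055312764888
5 [[0,0,-0.00],[0.00,0.01,-0.87],0],[[0,0,-0.00],[0.00,0.01,-0.87],0],[[0,0,-0.00],[0.00,0.01,-0.87],0],[[0,0,-0.00],[0.00,0.01,-0.87],0],[[0,0,-0.00],[0.00,0.01,-0.87],0]
14 [[0,0,-0.63],[-0.63,-0.72,-0.00],0],[[0,0,-0.63],[-0.60,-0.75,-0.00],0],[[0,0,-0.63],[-0.56,-0.78,-0.00],0],[[0,0,-0.63],[-0.52,-0.80,-0.00],0],[[0,0,-0.63],[-0.48,-0.83,-0.00],0],[[0,0,-0.63],[-0.44,-0.85,-0.00],0],[[0,0,-0.63],[-0.39,-0.87,-0.00],0],[[0,0,-0.63],[-0.35,-0.89,-0.00],0],[[0,0,-0.63],[-0.30,-0.91,-0.00],0],[[0,0,-0.63],[-0.26,-0.92,-0.00],0],[[0,0,-0.63],[-0.21,-0.93,-0.00],0],[[0,0,-0.63],[-0.16,-0.94,-0.00],0],[[0,0,-0.63],[-0.11,-0.95,-0.00],0],[[0,0,-0.63],[-0.07,-0.95,-0.00],0]
7 [[0,0,-0.42],[-0.19,-0.91,0.24],0],[[0,0,-0.42],[-0.15,-0.92,0.24],0],[[0,0,-0.42],[-0.12,-0.93,0.24],0],[[0,0,-0.42],[-0.09,-0.93,0.24],0],[[0,0,-0.42],[-0.06,-0.93,0.24],0],[[0,0,-0.42],[-0.03,-0.93,0.24],0],[[0,0,-0.42],[0.00,-0.93,0.24],0]
```

Call:
{"name": "servo_tool", "arguments": {
  "targets": [
    [[0, 0, 0], [0, 0, -0.4], 0],
    [[0, 0, 0], [0, 0, -0.9], 0],
    [[0, 0, 0], [0, 0, -1], 0],
    [[0, 0, 0], [0, 0, -1], 0],
    [[0, 0, 0], [0, 0, -1], 0],
    [[0, 0, -0.63], [-0.63, -0.72, 0], 0],
    [[0, 0, -0.63], [-0.6, -0.75, 0], 0],
    [[0, 0, -0.63], [-0.56, -0.78, 0], 0],
    [[0, 0, -0.63], [-0.52, -0.8, 0], 0],
    [[0, 0, -0.63], [-0.48, -0.83, 0], 0]
  ]
}}

```text
t: 14.05
ee_pos: [0.4723, -0.1508, 0.148]
tool_rot: [0.0, 0.947, -0.321, 0.0]
force: [-0.1, 0.1, -0.1]
opening: 0.168
finger_force: 26.7
```

Call:
{"name": "servo_tool", "arguments": {
  "targets": [
    [[0, 0, -0.63], [-0.44, -0.85, 0], 0],
    [[0, 0, -0.63], [-0.39, -0.87, 0], 0],
    [[0, 0, -0.63], [-0.35, -0.89, 0], 0],
    [[0, 0, -0.63], [-0.3, -0.91, 0], 0],
    [[0, 0, -0.63], [-0.26, -0.92, 0], 0],
    [[0, 0, -0.63], [-0.21, -0.93, 0], 0],
    [[0, 0, -0.63], [-0.16, -0.94, 0], 0],
    [[0, 0, -0.63], [-0.11, -0.95, 0], 0],
    [[0, 0, -0.63], [-0.07, -0.95, 0], 0]
  ]
}}

```text
t: 14.95
ee_pos: [0.519, 0.103, 0.148]
tool_rot: [-0.0, 0.995, -0.1, 0.0]
force: [-0.1, 0.3, -0.7]
opening: 0.164
finger_force: 26.7
```

Call:
{"name": "servo_tool", "arguments": {
  "targets": [
    [[0, 0, -0.42], [-0.19, -0.91, 0.24], 0],
    [[0, 0, -0.42], [-0.15, -0.92, 0.24], 0],
    [[0, 0, -0.42], [-0.12, -0.93, 0.24], 0],
    [[0, 0, -0.42], [-0.09, -0.93, 0.24], 0],
    [[0, 0, -0.42], [-0.06, -0.93, 0.24], 0],
    [[0, 0, -0.42], [-0.03, -0.93, 0.24], 0],
    [[0, 0, -0.42], [0, -0.93, 0.24], 0],
    [[0, 0, 0], [0, 0, 0], 0]
  ]
}}

```text
t: 15.75
ee_pos: [0.5191, 0.3004, 0.0968]
tool_rot: [-0.0, 1.0, 0.018, 0.0]
force: [-0.2, -0.3, -0.8]
opening: 0.17
finger_force: 26.7
```

```bash
python3 - <<'E'
from h import *
s=r.sense();print(s["ee_pos"],s["t"],s["opening"])
plan((.518,.296,.027,.034,0))
E
```

```text
[0.51914655 0.30037688 0.09683224] 15.75 0.16999497083844892
3 [[0,0,0.01],[-0.01,0.05,0.78],0],[[0,0,0.01],[-0.01,0.05,0.78],0],[[0,0,0.01],[-0.01,0.05,0.78],0]
```

Call:
{"name": "servo_tool", "arguments": {
  "targets": [
    [[0, 0, 0], [-0.01, 0.05, 0.8], 0],
    [[0, 0, 0], [-0.01, 0.05, 0.8], 0],
    [[0, 0, 0], [-0.01, 0.05, 0.5], 0],
    [[0, 0, 0], [0, 0, 0.15], 0],
    [[0, 0, 0], [0, 0, 0.1], 0],
    [[0, 0, 0], [0, 0, 0], 0]
  ]
}}

```text
t: 16.35
ee_pos: [0.5192, 0.2932, 0.0269]
tool_rot: [-0.0, 1.0, 0.017, 0.001]
force: [0.5, 0.6, -0.4]
opening: 0.172
finger_force: 26.7
```

Call:
{"name": "servo_tool", "arguments": {
  "targets": [
    [[0, 0, 0], [0, 0, 0.04], 0],
    [[0, 0, 0], [0, 0, 0], 0],
    [[0, 0, 0], [0, 0, 0], 0.22],
    [[0, 0, 0], [0, 0, 0], 0.27],
    [[0, 0, 0], [0, 0, 0], 0.35],
    [[0, 0, 0], [0, 0, 0], 0.4],
    [[0, 0, 0], [0, 0, -0.3], 0.4],
    [[0, 0, 0], [0, 0, -0.8], 0.4],
    [[0, 0, 0], [0, 0, -1], 0.4],
    [[0, 0, 0], [0, 0, -1], 0.4]
  ]
}}

```text
t: 17.35
ee_pos: [0.5183, 0.2931, 0.1192]
tool_rot: [0.0, 1.0, 0.017, -0.0]
force: [-0.2, 0.5, 0.2]
opening: 0.397
finger_force: 0.0
```

Call:
{"name": "servo_tool", "arguments": {
  "targets": [
    [[0, 0, 0], [0, 0, -1], 0.4],
    [[0, 0, 0], [0, 0, -1], 0.4],
    [[0, 0, 0], [0, 0, 0], 0.4]
  ]
}}

```text
t: 17.65
ee_pos: [0.521, 0.2945, 0.183]
tool_rot: [-0.002, 1.0, 0.017, 0.004]
force: [-0.9, 0.0, -0.1]
opening: 0.399
finger_force: 0.0
```

```bash
python3 - <<'E'
from h import *
s=r.sense();print(s["ee_pos"],s["t"],s["opening"])
p=r.grab_frame("wrist")
for X in((.587,.298,.03),(.518,.295,.03)):print(fitknob(p,"blue",proj(p,[X])[0],.01))
plan((.45,-.15,.12,2.742-np.pi,.5),(.45,-.15,.018,2.742-np.pi,.5))
E
```

```text
[0.52098736 0.29451044 0.18298358] 17.65 0.39929987982103765
(array([0.58698199, 0.29873638]), np.float64(0.023787139472713825), np.float64(0.07331033083011973), (np.float64(-3.10588530690309), 148, array([0.59889418, 0.29888636])))
(array([0.47718162, 0.29121526]), np.float64(1.566554969986155), np.float64(0.7314064004689398), (np.float64(-1.1741217519361298), 183, array([0.52010411, 0.29464487])))
16 [[0,0,0.34],[-0.18,0.92,0.13],0.5],[[0,0,0.34],[-0.15,0.92,0.13],0.5],[[0,0,0.34],[-0.13,0.93,0.13],0.5],[[0,0,0.34],[-0.10,0.93,0.13],0.5],[[0,0,0.34],[-0.08,0.93,0.13],0.5],[[0,0,0.34],[-0.05,0.93,0.13],0.5],[[0,0,0.34],[-0.03,0.94,0.13],0.5],[[0,0,0.34],[-0.00,0.94,0.13],0.5],[[0,0,0.34],[0.03,0.94,0.13],0.5],[[0,0,0.34],[0.05,0.93,0.13],0.5],[[0,0,0.34],[0.08,0.93,0.13],0.5],[[0,0,0.34],[0.10,0.93,0.13],0.5],[[0,0,0.34],[0.13,0.93,0.13],0.5],[[0,0,0.34],[0.15,0.92,0.13],0.5],[[0,0,0.34],[0.18,0.92,0.13],0.5],[[0,0,0.34],[0.20,0.91,0.13],0.5]
4 [[0,0,-0.00],[0.00,-0.00,0.85],0.5],[[0,0,-0.00],[0.00,-0.00,0.85],0.5],[[0,0,-0.00],[0.00,-0.00,0.85],0.5],[[0,0,-0.00],[0.00,-0.00,0.85],0.5]
```

Call:
{"name": "servo_tool", "arguments": {
  "targets": [
    [[0, 0, 0.34], [-0.18, 0.92, 0.13], 0.5],
    [[0, 0, 0.34], [-0.15, 0.92, 0.13], 0.5],
    [[0, 0, 0.34], [-0.13, 0.93, 0.13], 0.5],
    [[0, 0, 0.34], [-0.1, 0.93, 0.13], 0.5],
    [[0, 0, 0.34], [-0.08, 0.93, 0.13], 0.5],
    [[0, 0, 0.34], [-0.05, 0.93, 0.13], 0.5],
    [[0, 0, 0.34], [-0.03, 0.94, 0.13], 0.5],
    [[0, 0, 0.34], [0, 0.94, 0.13], 0.5],
    [[0, 0, 0.34], [0.03, 0.94, 0.13], 0.5],
    [[0, 0, 0.34], [0.05, 0.93, 0.13], 0.5]
  ]
}}

```text
t: 18.7
ee_pos: [0.4734, 0.0147, 0.138]
tool_rot: [0.0, 0.993, -0.119, -0.001]
force: [0.6, 0.3, -0.1]
opening: 0.501
finger_force: 0.0
```

Call:
{"name": "servo_tool", "arguments": {
  "targets": [
    [[0, 0, 0.34], [0.08, 0.93, 0.13], 0.5],
    [[0, 0, 0.34], [0.1, 0.93, 0.13], 0.5],
    [[0, 0, 0.34], [0.13, 0.93, 0.13], 0.5],
    [[0, 0, 0.34], [0.15, 0.92, 0.13], 0.5],
    [[0, 0, 0.34], [0.18, 0.92, 0.13], 0.5],
    [[0, 0, 0.34], [0.2, 0.91, 0.13], 0.5],
    [[0, 0, 0], [0, 0, 0], 0.5]
  ]
}}

```text
t: 19.4
ee_pos: [0.4472, -0.1524, 0.1144]
tool_rot: [0.0, 0.98, -0.201, -0.001]
force: [-0.6, 0.1, 0.8]
opening: 0.499
finger_force: 0.0
```

```bash
python3 - <<'E'
from h import *
s=r.sense();print(s["ee_pos"],s["t"],s["opening"])
plan((.45,-.15,.018,2.742-np.pi,.5))
E
```

```text
[ 0.44718238 -0.15241709  0.11442199] 19.4 0.4986868746923504
4 [[0,0,-0.02],[0.01,-0.03,0.80],0.5],[[0,0,-0.02],[0.01,-0.03,0.80],0.5],[[0,0,-0.02],[0.01,-0.03,0.80],0.5],[[0,0,-0.02],[0.01,-0.03,0.80],0.5]
```

Call:
{"name": "servo_tool", "arguments": {
  "targets": [
    [[0, 0, 0], [0.01, -0.03, 0.8], 0.5],
    [[0, 0, 0], [0.01, -0.03, 0.8], 0.5],
    [[0, 0, 0], [0.01, -0.03, 0.8], 0.5],
    [[0, 0, 0], [0.01, -0.03, 0.8], 0.5],
    [[0, 0, 0], [0, 0, 0], 0.5]
  ]
}}

```text
t: 19.9
ee_pos: [0.4485, -0.1461, 0.0169]
tool_rot: [-0.0, 0.98, -0.199, -0.003]
force: [0.3, -0.5, 0.8]
opening: 0.502
finger_force: 0.0
```

Call:
{"name": "servo_tool", "arguments": {
  "targets": [
    [[0, 0, 0], [0, 0, 0], 0],
    [[0, 0, 0], [0, 0, 0], 0],
    [[0, 0, 0], [0, 0, 0], 0],
    [[0, 0, 0], [0, 0, 0], 0],
    [[0, 0, 0], [0, 0, 0], 0],
    [[0, 0, 0], [0, 0, 0], 0]
  ]
}}

```text
t: 20.5
ee_pos: [0.4515, -0.1478, 0.0204]
tool_rot: [0.0, 0.98, -0.2, 0.001]
force: [-1.8, 0.7, 6.2]
opening: 0.168
finger_force: 28.1
```

```bash
python3 - <<'E'
from h import *
s=r.sense();print(s["ee_pos"],s["t"],s["opening"])
plan((.45,-.15,.12,2.742-np.pi,0),(.57,.058,.12,-.022,0))
E
```

```text
[ 0.4514978  -0.14777903  0.02038258] 20.5 0.16802213003297453
4 [[0,0,-0.01],[-0.00,0.02,-0.83],0],[[0,0,-0.01],[-0.00,0.02,-0.83],0],[[0,0,-0.01],[-0.00,0.02,-0.83],0],[[0,0,-0.01],[-0.00,0.02,-0.83],0]
9 [[0,0,-0.52],[0.11,-0.88,-0.00],0],[[0,0,-0.52],[0.15,-0.88,-0.00],0],[[0,0,-0.52],[0.18,-0.87,-0.00],0],[[0,0,-0.52],[0.22,-0.86,-0.00],0],[[0,0,-0.52],[0.26,-0.85,-0.00],0],[[0,0,-0.52],[0.29,-0.84,-0.00],0],[[0,0,-0.52],[0.33,-0.83,-0.00],0],[[0,0,-0.52],[0.36,-0.81,-0.00],0],[[0,0,-0.52],[0.39,-0.80,-0.00],0]
```

Call:
{"name": "servo_tool", "arguments": {
  "targets": [
    [[0, 0, 0], [0, 0, -0.4], 0],
    [[0, 0, 0], [0, 0, -1], 0],
    [[0, 0, 0], [0, 0, -1], 0],
    [[0, 0, 0], [0, 0, -1], 0]
  ]
}}

```text
t: 20.9
ee_pos: [0.4506, -0.1475, 0.1233]
tool_rot: [-0.0, 0.98, -0.2, -0.0]
force: [0.3, -0.7, -0.5]
opening: 0.169
finger_force: 27.2
```

Call:
{"name": "servo_tool", "arguments": {
  "targets": [
    [[0, 0, -0.52], [0.11, -0.88, 0], 0],
    [[0, 0, -0.52], [0.15, -0.88, 0], 0],
    [[0, 0, -0.52], [0.18, -0.87, 0], 0],
    [[0, 0, -0.52], [0.22, -0.86, 0], 0],
    [[0, 0, -0.52], [0.26, -0.85, 0], 0],
    [[0, 0, -0.52], [0.29, -0.84, 0], 0],
    [[0, 0, -0.52], [0.33, -0.83, 0], 0],
    [[0, 0, -0.52], [0.36, -0.81, 0], 0],
    [[0, 0, -0.52], [0.39, -0.8, 0], 0],
    [[0, 0, 0], [0, 0, 0], 0]
  ]
}}

```text
t: 21.9
ee_pos: [0.5734, 0.0622, 0.1226]
tool_rot: [-0.0, 1.0, -0.012, 0.001]
force: [0.3, 0.2, -0.4]
opening: 0.163
finger_force: 27.2
```

```bash
python3 - <<'E'
from h import *
s=r.sense();print(s["ee_pos"],s["t"],s["opening"])
plan((.57,.058,.027,-.022,0))
E
```

```text
[0.57341924 0.06221368 0.12261644] 21.9 0.16331810457962093
4 [[0,0,-0.01],[-0.03,0.04,0.80],0],[[0,0,-0.01],[-0.03,0.04,0.80],0],[[0,0,-0.01],[-0.03,0.04,0.80],0],[[0,0,-0.01],[-0.03,0.04,0.80],0]
```

Call:
{"name": "servo_tool", "arguments": {
  "targets": [
    [[0, 0, 0], [-0.03, 0.04, 0.9], 0],
    [[0, 0, 0], [-0.03, 0.04, 0.9], 0],
    [[0, 0, 0], [-0.03, 0.04, 0.8], 0],
    [[0, 0, 0], [0, 0, 0.4], 0],
    [[0, 0, 0], [0, 0, 0.15], 0],
    [[0, 0, 0], [0, 0, 0.03], 0],
    [[0, 0, 0], [0, 0, 0], 0]
  ]
}}

```text
t: 22.6
ee_pos: [0.5699, 0.0561, 0.0274]
tool_rot: [-0.0, 1.0, -0.014, 0.001]
force: [-0.0, 0.0, 2.0]
opening: 0.167
finger_force: 27.5
```

Touching the floor; release.

Call:
{"name": "servo_tool", "arguments": {
  "targets": [
    [[0, 0, 0], [0, 0, 0], 0.22],
    [[0, 0, 0], [0, 0, 0], 0.27],
    [[0, 0, 0], [0, 0, 0], 0.35],
    [[0, 0, 0], [0, 0, 0], 0.4],
    [[0, 0, 0], [0, 0, -0.3], 0.4],
    [[0, 0, 0], [0, 0, -0.8], 0.4],
    [[0, 0, 0], [0, 0, -1], 0.4],
    [[0, 0, 0], [0, 0, -1], 0.4],
    [[0, 0, 0], [0, 0, -1], 0.4],
    [[0, 0, 0], [0, 0, -1], 0.4]
  ]
}}

```text
t: 23.6
ee_pos: [0.5687, 0.0564, 0.181]
tool_rot: [-0.0, 1.0, -0.014, 0.0]
force: [0.3, -0.5, -1.2]
opening: 0.4
finger_force: 0.0
```

```bash
python3 - <<'E'
from h import *
s=r.sense();print(s["ee_pos"],s["t"],s["opening"])
plan((.40,.1,.2,0,0))
E
```

```text
[0.56867299 0.05639564 0.18096716] 23.6 0.39982080631071504
6 [[0,0,-0.06],[-0.94,-0.22,-0.11],0],[[0,0,-0.06],[-0.94,-0.22,-0.11],0],[[0,0,-0.06],[-0.94,-0.23,-0.11],0],[[0,0,-0.06],[-0.94,-0.23,-0.11],0],[[0,0,-0.06],[-0.94,-0.23,-0.11],0],[[0,0,-0.06],[-0.94,-0.24,-0.11],0]
```

Call:
{"name": "servo_tool", "arguments": {
  "targets": [
    [[0, 0, 0], [-0.9, -0.1, -0.1], 0],
    [[0, 0, 0], [-0.9, -0.1, 0], 0],
    [[0, 0, 0], [-0.9, -0.1, 0], 0],
    [[0, 0, 0], [-0.9, 0, 0], 0],
    [[0, 0, 0], [-0.9, 0, 0], 0],
    [[0, 0, 0], [-0.5, 0, 0], 0],
    [[0, 0, 0], [0, 0, 0], 0]
  ]
}}

```text
t: 24.3
ee_pos: [0.4176, 0.0694, 0.1824]
tool_rot: [0.0, 1.0, -0.013, -0.0]
force: [0.2, 0.5, -0.0]
opening: -0.0
finger_force: 0.0
```

```bash
python3 - <<'E'
from h import *
np.set_printoptions(precision=4,suppress=True)
s=r.sense();print(s["ee_pos"],s["t"],s["opening"])
p=r.grab_frame("wrist");cv2.imwrite("pics/w3.png",p["frame"][:,:,::-1])
print(fitknob(p,"yellow",proj(p,[(.57,.057,.03)])[0],.01))
plan((.412,.061,.035,-.022,0))
E
```

```text
[0.4176 0.0694 0.1824] 24.3 -1.0479859910479412e-05
(array([0.5724, 0.0562]), np.float64(3.111636886917818), np.float64(0.03379190079441974), (np.float64(-3.104002983439851), 145, array([0.5613, 0.0564])))
5 [[0,0,-0.01],[-0.05,0.06,0.98],0],[[0,0,-0.01],[-0.05,0.06,0.98],0],[[0,0,-0.01],[-0.05,0.06,0.98],0],[[0,0,-0.01],[-0.05,0.06,0.98],0],[[0,0,-0.01],[-0.05,0.06,0.98],0]
```

View pics/w3.png

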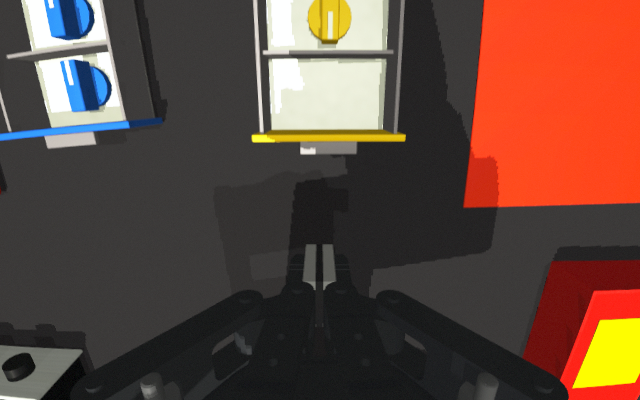

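The picture shows the yellow knob upright in its back cell at (330,20). The blue knobs stand in their cells at (70,18) and (87,85). I'll push the yellow drawer now.

Call:
{"name": "servo_tool", "arguments": {
  "targets": [
    [[0, 0, 0], [-0.1, 0.06, 1], 0],
    [[0, 0, 0], [-0.1, 0.06, 1], 0],
    [[0, 0, 0], [0, 0.06, 1], 0],
    [[0, 0, 0], [0, 0.06, 1], 0],
    [[0, 0, 0], [0, 0.04, 0.9], 0],
    [[0, 0, 0], [0, 0, 0], 0]
  ]
}}

```text
t: 24.95
ee_pos: [0.4126, 0.0609, 0.0325]
tool_rot: [0.0, 1.0, -0.014, -0.002]
force: [-0.2, 0.3, 0.6]
opening: 0.001
finger_force: 0.0
```

Call:
{"name": "servo_tool", "arguments": {
  "targets": [
    [[0, 0, 0], [0.2, 0, 0], 0],
    [[0, 0, 0], [0.2, 0, 0], 0],
    [[0, 0, 0], [0.2, 0, 0], 0],
    [[0, 0, 0], [0.2, 0, 0], 0],
    [[0, 0, 0], [0.2, 0, 0], 0],
    [[0, 0, 0], [0.2, 0, 0], 0],
    [[0, 0, 0], [0.25, 0, 0], 0],
    [[0, 0, 0], [0.25, 0, 0], 0],
    [[0, 0, 0], [0.25, 0, 0], 0]
  ]
}}

```text
t: 25.85
ee_pos: [0.472, 0.0596, 0.0351]
tool_rot: [0.0, 1.0, -0.014, -0.0]
force: [-1.3, 1.0, 0.7]
opening: 0.003
finger_force: 0.9
```

Call:
{"name": "servo_tool", "arguments": {
  "targets": [
    [[0, 0, 0], [0.3, 0, 0], 0],
    [[0, 0, 0], [0.3, 0, 0], 0],
    [[0, 0, 0], [0.3, 0, 0], 0],
    [[0, 0, 0], [0.3, 0, 0], 0],
    [[0, 0, 0], [0.3, 0, 0], 0],
    [[0, 0, 0], [0.3, 0, 0], 0],
    [[0, 0, 0], [0.3, 0, 0], 0],
    [[0, 0, 0], [0.3, 0, 0], 0],
    [[0, 0, 0], [0.25, 0, 0], 0],
    [[0, 0, 0], [0.2, 0, 0], 0]
  ]
}}

```text
t: 26.85
ee_pos: [0.5577, 0.0573, 0.0351]
tool_rot: [0.0, 1.0, -0.014, 0.0]
force: [-1.9, 0.6, 1.0]
opening: -0.002
finger_force: 0.9
```

Call:
{"name": "servo_tool", "arguments": {
  "targets": [
    [[0, 0, 0], [0.15, 0, 0], 0],
    [[0, 0, 0], [0.15, 0, 0], 0],
    [[0, 0, 0], [0.1, 0, 0], 0],
    [[0, 0, 0], [0.1, 0, 0], 0],
    [[0, 0, 0], [0.1, 0, 0], 0]
  ]
}}

```text
t: 27.35
ee_pos: [0.575, 0.0568, 0.0351]
tool_rot: [0.0, 1.0, -0.014, -0.0]
force: [-2.1, 1.4, -0.2]
opening: -0.002
finger_force: 0.8
```

```bash
python3 - <<'E'
from h import *
np.set_printoptions(precision=4,suppress=True)
s=r.sense();print(s["ee_pos"],s["t"],s["force"])
p=r.grab_frame("wrist");cv2.imwrite("pics/w4.png",p["frame"][:,:,::-1])
E
```

```text
[0.575  0.0568 0.0351] 27.35 [-2.1162  1.3698 -0.2228]
```

View pics/w4.png

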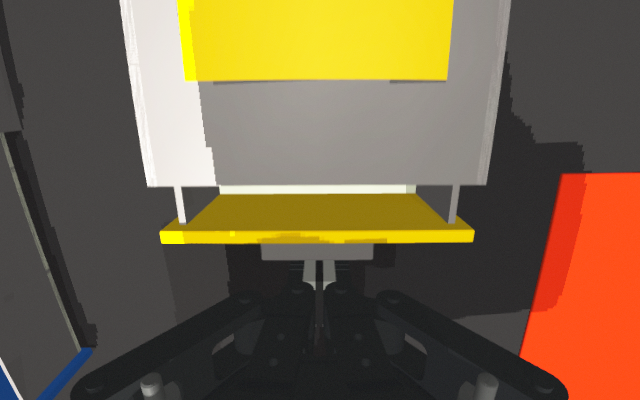

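The yellow drawer is nearly shut: its panel edge is at row 240 and the shell edge at row 186, so roughly 18 mm remain.

Call:
{"name": "servo_tool", "arguments": {
  "targets": [
    [[0, 0, 0], [0.12, 0, 0], 0],
    [[0, 0, 0], [0.12, 0, 0], 0],
    [[0, 0, 0], [0.1, 0, 0], 0],
    [[0, 0, 0], [0.1, 0, 0], 0]
  ]
}}

```text
t: 27.8
ee_pos: [0.5884, 0.0564, 0.0351]
tool_rot: [0.0, 1.0, -0.014, 0.0]
force: [-1.2, -0.2, -0.4]
opening: -0.003
finger_force: 0.8
```

Call:
{"name": "servo_tool", "arguments": {
  "targets": [
    [[0, 0, 0], [0.07, 0, 0], 0],
    [[0, 0, 0], [0.07, 0, 0], 0],
    [[0, 0, 0], [0, 0, 0], 0]
  ]
}}

```text
t: 28.1
ee_pos: [0.5929, 0.0563, 0.0352]
tool_rot: [-0.0, 1.0, -0.014, 0.0]
force: [-0.8, -0.1, -0.8]
opening: 0.002
finger_force: 0.0
```

Call:
{"name": "servo_tool", "arguments": {
  "targets": [
    [[0, 0, 0], [0.07, 0, 0], 0],
    [[0, 0, 0], [0.07, 0, 0], 0],
    [[0, 0, 0], [0, 0, 0], 0]
  ]
}}

```text
t: 28.4
ee_pos: [0.5942, 0.0562, 0.0348]
tool_rot: [0.0, 1.0, -0.014, -0.003]
force: [-8.0, 1.4, 6.0]
opening: 0.003
finger_force: 4.2
```

```bash
python3 - <<'E'
from h import *
np.set_printoptions(precision=4,suppress=True)
s=r.sense();print(s["ee_pos"],s["t"],s["force"])
p=r.grab_frame("wrist");cv2.imwrite("pics/w5.png",p["frame"][100:300,100:540,::-1])
m=mask(p,"yellow");n,l,st,c=cv2.connectedComponentsWithStats(m);print(st[st[:,4]>200])
E
```

```text
[0.5942 0.0562 0.0348] 28.4 [-8.0449  1.4158  6.027 ]
[[     0      0    640    400 215777]
 [   175      0    279    139  36785]
 [   158    233    317     12   3438]]
```

View pics/w5.png

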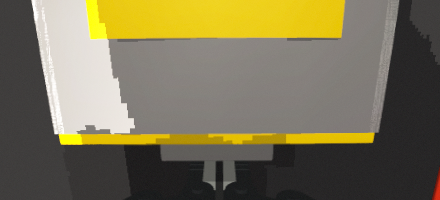

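The crop shows the yellow front flush against the shell, with the force up to 8 N, so that drawer is shut. Next is the blue one.

```bash
python3 - <<'E'
from h import *
plan((.43,.06,.05,-.022,0),(.43,.2924,.036,.034,0))
E
```

```text
6 [[0,0,-0.01],[-0.91,0.00,-0.08],0],[[0,0,-0.01],[-0.91,0.00,-0.08],0],[[0,0,-0.01],[-0.91,0.00,-0.08],0],[[0,0,-0.01],[-0.91,0.00,-0.08],0],[[0,0,-0.01],[-0.91,0.00,-0.08],0],[[0,0,-0.01],[-0.91,-0.00,-0.08],0]
8 [[0,0,-0.09],[-0.02,-0.97,0.06],0],[[0,0,-0.09],[-0.01,-0.97,0.06],0],[[0,0,-0.09],[-0.01,-0.97,0.06],0],[[0,0,-0.09],[-0.00,-0.97,0.06],0],[[0,0,-0.09],[0.01,-0.97,0.06],0],[[0,0,-0.09],[0.01,-0.97,0.06],0],[[0,0,-0.09],[0.02,-0.97,0.06],0],[[0,0,-0.09],[0.03,-0.97,0.06],0]
```

Call:
{"name": "servo_tool", "arguments": {
  "targets": [
    [[0, 0, 0], [-0.4, 0, 0], 0],
    [[0, 0, 0], [-0.91, 0, 0], 0],
    [[0, 0, 0], [-0.91, 0, -0.1], 0],
    [[0, 0, 0], [-0.91, 0, -0.1], 0],
    [[0, 0, 0], [-0.91, 0, -0.1], 0],
    [[0, 0, 0], [-0.91, 0, -0.1], 0],
    [[0, 0, 0], [-0.6, 0, 0], 0]
  ]
}}

```text
t: 29.15
ee_pos: [0.4282, 0.0607, 0.0475]
tool_rot: [-0.0, 1.0, -0.014, 0.0]
force: [1.1, 0.3, -0.5]
opening: -0.002
finger_force: 0.0
```

Call:
{"name": "servo_tool", "arguments": {
  "targets": [
    [[0, 0, -0.09], [-0.02, -0.97, 0.06], 0],
    [[0, 0, -0.09], [-0.01, -0.97, 0.06], 0],
    [[0, 0, -0.09], [-0.01, -0.97, 0.06], 0],
    [[0, 0, -0.09], [0, -0.97, 0.06], 0],
    [[0, 0, -0.09], [0.01, -0.97, 0.06], 0],
    [[0, 0, -0.09], [0.01, -0.97, 0.06], 0],
    [[0, 0, -0.09], [0.02, -0.97, 0.06], 0],
    [[0, 0, -0.09], [0.03, -0.97, 0.06], 0],
    [[0, 0, 0], [0, 0, 0], 0]
  ]
}}

```text
t: 30.05
ee_pos: [0.4324, 0.2969, 0.0331]
tool_rot: [-0.001, 1.0, 0.017, 0.002]
force: [-0.1, 0.1, 0.4]
opening: -0.001
finger_force: 0.0
```

```bash
python3 - <<'E'
from h import *
np.set_printoptions(precision=4,suppress=True)
p=r.grab_frame("wrist")
o,yaw,w,k=panel(p,"blue",proj(p,[(.481,.294,.06)])[0]);print(o,yaw,w,k)
yw=.034;ex=np.array([np.cos(yw),np.sin(yw)]);L=o-ex*.012
plan((*(L-ex*.025),.036,yw,0))
# shell front edge estimate: brightest gradient not needed
E
```

```text
[0.4797 0.294 ] 0.03410637799002774 0.13049083854100174 0.9912023460410557
1 [[0,0,-0.01],[0.37,0.09,-0.10],0]
```

Call:
{"name": "servo_tool", "arguments": {
  "targets": [
    [[0, 0, 0], [0.2, 0.06, 0], 0],
    [[0, 0, 0], [0.2, 0, 0], 0],
    [[0, 0, 0], [0.2, 0, 0], 0],
    [[0, 0, 0], [0.2, 0, 0], 0],
    [[0, 0, 0], [0.2, 0, 0], 0],
    [[0, 0, 0], [0.2, 0, 0], 0],
    [[0, 0, 0], [0.25, 0, 0], 0],
    [[0, 0, 0], [0.3, 0, 0], 0],
    [[0, 0, 0], [0.3, 0, 0], 0],
    [[0, 0, 0], [0.3, 0, 0], 0]
  ]
}}

```text
t: 31.1
ee_pos: [0.5026, 0.2938, 0.0326]
tool_rot: [0.0, 1.0, 0.015, -0.0]
force: [-2.3, -1.4, -1.1]
opening: 0.004
finger_force: 0.9
```

Call:
{"name": "servo_tool", "arguments": {
  "targets": [
    [[0, 0, 0], [0.3, 0, 0], 0],
    [[0, 0, 0], [0.3, 0, 0], 0],
    [[0, 0, 0], [0.3, 0, 0], 0],
    [[0, 0, 0], [0.3, 0, 0], 0],
    [[0, 0, 0], [0.3, 0, 0], 0],
    [[0, 0, 0], [0.25, 0, 0], 0],
    [[0, 0, 0], [0.2, 0, 0], 0],
    [[0, 0, 0], [0.15, 0, 0], 0]
  ]
}}

```text
t: 31.9
ee_pos: [0.5656, 0.296, 0.0328]
tool_rot: [-0.0, 1.0, 0.015, 0.0]
force: [-2.3, 1.0, -0.0]
opening: -0.002
finger_force: 0.8
```

```bash
python3 - <<'E'
from h import *
np.set_printoptions(precision=4,suppress=True)
s=r.sense();p=r.grab_frame("wrist")
u=int(s["ee_pos"][0]*0+250)
L=cv2.cvtColor(p["frame"],cv2.COLOR_RGB2LAB)
m=mask(p,"blue");n,l,st,c=cv2.connectedComponentsWithStats(m);print(st[st[:,4]>200])
# gap: rows between roof bottom edge (grey bright) and the panel's lower edge, column-wise
for u in(230,270,370,410): print(u,[tuple(map(int,p["frame"][v,u])) for v in range(150,262,6)])
E
```

```text
[[     0      0    640    400 237945]
 [   282    102     78     84   4542]
 [   155    195    322     52  13513]]
230 [(255, 255, 255), (255, 255, 255), (255, 255, 255), (252, 253, 251), (238, 240, 220), (236, 240, 220), (235, 238, 219), (234, 237, 216), (21, 58, 113), (22, 56, 112), (21, 58, 111), (23, 58, 113), (25, 60, 114), (22, 60, 113), (42, 123, 231), (35, 100, 198), (54, 59, 80), (57, 55, 53), (59, 57, 56)]
270 [(255, 255, 255), (255, 255, 255), (249, 250, 244), (239, 242, 223), (239, 242, 224), (241, 243, 224), (240, 243, 224), (239, 241, 222), (20, 58, 112), (20, 56, 111), (22, 58, 113), (24, 60, 113), (23, 58, 113), (22, 59, 112), (35, 93, 181), (28, 78, 151), (90, 94, 110), (100, 97, 93), (98, 95, 93)]
370 [(239, 242, 223), (239, 242, 223), (240, 243, 223), (240, 242, 223), (239, 242, 222), (239, 241, 223), (237, 240, 221), (237, 239, 219), (24, 59, 112), (22, 58, 112), (23, 59, 113), (25, 60, 113), (25, 58, 113), (22, 60, 112), (37, 99, 193), (34, 94, 185), (113, 115, 122), (100, 96, 93), (100, 96, 94)]
410 [(231, 233, 212), (187, 191, 167), (184, 190, 164), (183, 188, 164), (186, 189, 166), (186, 191, 166), (184, 190, 166), (182, 186, 161), (19, 55, 109), (25, 59, 112), (21, 57, 112), (20, 58, 112), (24, 60, 114), (24, 60, 113), (36, 100, 194), (40, 104, 201), (37, 40, 47), (39, 38, 38), (66, 65, 63)]
```

Call:
{"name": "servo_tool", "arguments": {
  "targets": [
    [[0, 0, 0], [0.2, 0, 0], 0],
    [[0, 0, 0], [0.2, 0, 0], 0],
    [[0, 0, 0], [0.2, 0, 0], 0],
    [[0, 0, 0], [0.15, 0, 0], 0],
    [[0, 0, 0], [0.12, 0, 0], 0],
    [[0, 0, 0], [0.1, 0, 0], 0]
  ]
}}

```text
t: 32.55
ee_pos: [0.5944, 0.2969, 0.0328]
tool_rot: [-0.0, 1.0, 0.015, 0.0]
force: [-1.2, 0.4, -0.7]
opening: -0.0
finger_force: 0.8
```

Call:
{"name": "servo_tool", "arguments": {
  "targets": [
    [[0, 0, 0], [0.07, 0, 0], 0],
    [[0, 0, 0], [0.07, 0, 0], 0],
    [[0, 0, 0], [0.07, 0, 0], 0]
  ]
}}

```text
t: 32.85
ee_pos: [0.6004, 0.297, 0.0328]
tool_rot: [-0.0, 1.0, 0.015, -0.0]
force: [-1.9, 0.6, -1.1]
opening: -0.001
finger_force: 0.8
```

Call:
{"name": "servo_tool", "arguments": {
  "targets": [
    [[0, 0, 0], [0.07, 0, 0], 0],
    [[0, 0, 0], [0.07, 0, 0], 0]
  ]
}}

```text
t: 33.05
ee_pos: [0.6046, 0.2971, 0.0327]
tool_rot: [0.0, 1.0, 0.015, -0.0]
force: [-1.6, 1.0, 1.5]
opening: 0.005
finger_force: 0.8
```

Call:
{"name": "servo_tool", "arguments": {
  "targets": [
    [[0, 0, 0], [0.07, 0, 0], 0],
    [[0, 0, 0], [0.07, 0, 0], 0]
  ]
}}

```text
t: 33.25
ee_pos: [0.6088, 0.2972, 0.0327]
tool_rot: [-0.0, 1.0, 0.015, -0.0]
force: [-1.5, 0.7, 0.8]
opening: -0.001
finger_force: 0.8
```

Call:
{"name": "servo_tool", "arguments": {
  "targets": [
    [[0, 0, 0], [0.05, 0, 0], 0],
    [[0, 0, 0], [0, 0, 0], 0]
  ]
}}

```text
t: 33.45
ee_pos: [0.6106, 0.2972, 0.0327]
tool_rot: [0.0, 1.0, 0.015, 0.0]
force: [-0.4, -0.0, 0.2]
opening: -0.001
finger_force: 0.0
```

Call:
{"name": "servo_tool", "arguments": {
  "targets": [
    [[0, 0, 0], [0.05, 0, 0], 0],
    [[0, 0, 0], [0, 0, 0], 0]
  ]
}}

```text
t: 33.65
ee_pos: [0.6119, 0.2972, 0.0327]
tool_rot: [0.0, 1.0, 0.015, 0.0]
force: [-1.3, 0.1, 0.2]
opening: 0.001
finger_force: 0.3
```

Call:
{"name": "servo_tool", "arguments": {
  "targets": [
    [[0, 0, 0], [0.06, 0, 0], 0],
    [[0, 0, 0], [0.06, 0, 0], 0],
    [[0, 0, 0], [0, 0, 0], 0]
  ]
}}

```text
t: 33.95
ee_pos: [0.6148, 0.2972, 0.0326]
tool_rot: [0.0, 1.0, 0.015, -0.001]
force: [-3.7, 0.1, 2.1]
opening: -0.002
finger_force: 1.9
```

```bash
python3 - <<'E'
from h import *
s=r.sense();print(s["ee_pos"],s["t"],s["force"])
p=r.grab_frame("wrist");cv2.imwrite("pics/w6.png",p["frame"][100:300,100:540,::-1])
E
```

```text
[0.61483927 0.2972343  0.03260691] 33.95 [-3.70074267  0.09989489  2.06804399]
```

View pics/w6.png

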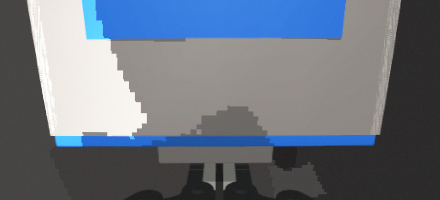

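The crop shows the blue front flush against the shell and the force rising, so it is shut. I'll push it 2 mm more to be sure, then back off.

Call:
{"name": "servo_tool", "arguments": {
  "targets": [
    [[0, 0, 0], [0.06, 0, 0], 0],
    [[0, 0, 0], [0, 0, 0], 0]
  ]
}}

```text
t: 34.2
ee_pos: [0.6148, 0.2972, 0.0324]
tool_rot: [0.001, 1.0, 0.015, -0.002]
force: [-9.5, -1.3, 5.7]
opening: -0.003
finger_force: 5.2
```

Call:
{"name": "servo_tool", "arguments": {
  "targets": [
    [[0, 0, 0], [-0.3, 0, 0], 0],
    [[0, 0, 0], [-0.8, 0, 0], 0],
    [[0, 0, 0], [-0.8, 0, 0], 0],
    [[0, 0, 0], [-0.8, 0, 0], 0],
    [[0, 0, 0], [-0.5, 0, -0.5], 0],
    [[0, 0, 0], [0, 0, -1], 0],
    [[0, 0, 0], [0, 0, -1], 0],
    [[0, 0, 0], [0, 0, 0], 0],
    [[0, 0, 0], [0, 0, 0], 0],
    [[0, 0, 0], [0, 0, 0], 0]
  ]
}}

```text
t: 35.2
ee_pos: [0.5208, 0.2942, 0.107]
tool_rot: [0.0, 1.0, 0.015, -0.0]
force: [-0.4, -0.2, 0.2]
opening: 0.0
finger_force: 0.0
```

```bash
python3 - <<'E'
from h import *
import numpy as np
a=r.grab_frame("side");b=r.grab_frame("scene")
cv2.imwrite("pics/end.png",np.vstack([a["frame"][110:300,120:440],b["frame"][150:380,160:480]])[:,:,::-1])
s=r.sense();print(s["ee_pos"],s["t"],s["force"])
E
```

```text
[0.52053772 0.2941038  0.10652868] 35.3 [ 0.26524371 -0.68445585 -0.51218114]
```

View pics/end.png

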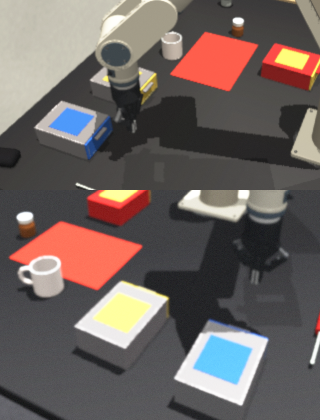

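Both drawers are shut, the mat is empty, the mug, screwdriver and jar are where they were, and the arm is clear.

```bash
python3 -c "
from plant import r
print(r.hand_in())"
```

```text
the job is handed in; nothing more can be done
None
```

I handed the job in at about 35 s. The two blue knobs were set down upright, one in each cell of the blue drawer, and the yellow knob in the back cell of the yellow drawer. Both drawers were pushed gently shut and the mug, screwdriver and jar stayed put; I could not see the knobs once the drawers closed, and the hand-in gave no verdict.

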